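# Turn the pottery display so the cactus faces the front

### The arm

A 6-joint arm with a two-finger parallel gripper is mounted at the origin on the work surface. World frame = base frame: x ahead of the robot, y to its left, z up, the work surface at z = 0. Lengths are in m, angles in rad, forces in N, time in s.
With the tool pointing down it reaches from about 0.375 to 0.9 m from the base axis. Payload 3.1 kg.
Tool frame: the origin (TCP) lies between the finger pads; the fingertips stand 8 mm ahead of it and the grasp point (between the pads) lies 11 mm behind it; z points along the fingers, y is the line along which they close (so a half turn about z gives the same grasp; the last joint's range is limited). The gripper opens to 87 mm and grips with 3 to 60 N. Pads are 19 mm wide; open, the fingers measure 117 mm over their backs; the gripper's body (75 mm by 190 mm) begins 51 mm behind the grasp point.
Start: joints at [-0.178, 0.527, 1.433, -0, 1.181, -0.178], TCP at [0.625, 0, 0.231] pointing down, gripper open.
Joint ranges: [-3.08, 3.08], [-0.75, 2.2], [0.22, 2.44], [-1.43, 4.57], [0, 2.65], [-2.85, 2.85]. Speed limits (rad/s): [2.79, 2.79, 3.14, 3.14, 3.14, 3.14].

### API

Orientations are given as a unit quaternion [x, y, z, w].
In Python, from rig import robot, vision, job gives the robot as it stands.
- The arm moves only by the shell command python3 -m handwheel 'ROWS' [OPENING] [FORCE]. ROWS is JSON, a list of rows, each a list of 4 numbers: the shift along the tool's x, y, z as a fraction of full scale, then the turn about the tool's z as a fraction of full scale. A call has 1 to 20 rows; each row is the pose to reach, as a shift and turn from the pose commanded when the call began, along the tool's axes at that moment, turning the shorter way round; what a row does not reach only later rows make up. Full scale, the value 1, is 300 mm for a shift and 2 pi rad for a turn. A row lasts 1/12 s, in which the tool goes at most 41.7 mm and 7.16 degrees, less where a joint would pass 70% of its speed; a pose out of reach is approached as far as the arm can. A call with a number of a shift or a turn outside -1 to 1 is refused whole. A call with a gripper value outside its range is refused whole. OPENING is the opening in per cent of the stroke, from 0 (shut) to 100 (fully open), set as the call begins (- or left out, the last holds). The fingers move at their own pace and stop on an object; FORCE is the grip in N (left out, the last holds). Time passes only in rows, so rows that repeat a pose let the fingers close. It gives the time, the measured TCP pose, the force, the opening and the grip force at its end, in the units of the state.
- robot.get_obs(): the state, without advancing time (a new reading comes with each control period).
- vision.camera(name): name is "scene" or "side" or "wrist"; returns a dict with "frame" (480x640x3 uint8, red, green, blue), "K" (3x3 intrinsics, pixels), "k1" (the pictures are not rectified: a ray, as slopes to the right and down, at radius r is drawn at 1 + k1 r^2 times it, then the intrinsics apply), "cam_to_world" (4x4, takes a point from camera to world coordinates); the wrist camera has in their place "hand_eye" (4x4, takes a point from camera to tool coordinates, whose origin is the TCP and whose axes are the flange's). Camera axes: x right, y down, z forward; pixel columns grow to the right and rows downward; lengths in m; the calibration is good to about 2 mm. A picture is of the moment at which its call begins: read the wrist's pose just before it. There is no depth.
- job.hand_in(): hands the job in; it is judged then, once.
Trained networks look in the newest picture that a camera, given by its name, has taken for a name from the list of things; names that differ only in an ending like _2 or _b are one class to them, and where a whole thing is asked for, a point or a joint stands for the part that bears it (a point fixed in the world has none). Each returns a list of dicts, best first, with "conf" (0 to 1); they miss things now and then, are a little off and sometimes report something else, mostly with a low value. They report only what shows in the picture. A call takes as long as a camera call. They do not tell look-alikes from the thing itself.
- vision.look_for(camera, label): "point" ([row, column] in pixels, amid what is visible of it).
- vision.outline_of(camera, label): "mask" (480x640 bool, what is visible of it) and "point" ([row, column] in pixels, amid what is visible of it).
The state is a dict: "time": time; "q": joint angles; "joint_velocities": joint speeds; "joint_torque": joint torques, N m; "position": TCP position; "tool_rot": TCP orientation; "ft_force": force on the tool from outside, world axes, zero at the start; "moment": the same for the moment, N m; "grip_width": finger opening in m; "grip_force": force on a finger pad.
Only numpy, scipy, OpenCV 4.12 (cv2) and the standard library are available. Lean on these libraries where they do the work, as an engineer would, in place of code of your own. Each camera call takes 0.05 s, during which the arm holds its last target. There are 200 camera calls.

### The job

Gently push the stall's display turntable round by its rim posts until the little ceramic cactus stands at the front, in line with the middle of the blank price card. Only push with the fingers: do not touch, lift or upset any of the pots, neither those riding on the turntable nor the bowl beside it, and leave the turntable standing still.

Things in the scene. Friction and masses are not known exactly. Their poses are not given: they have to be found in the camera images.
- stand: Fixed foot of the display turntable (dark steel disc, radius 100 mm). Origin: on the turning axis at table height. Its +x axis points to the FRONT of the display (roughly away from the robot): there, 172 mm from the axis and centred on y = 0, a blank upright price card (56 mm wide, top 60 mm above the table) is fixed on a brass bracket.
- turntable: Plywood disc, radius 140 mm, top 40 mm above the table, turning endlessly both ways on the stand's vertical axis; about 1 N at the rim turns it, and it stops almost at once when the push stops. Origin: on the axis, on its underside, 22 mm above the table. Eight posts stand on its rim at 22.5, 67.5, 112.5 ... degrees from its x axis (which turns with it).
- first_post (a point): Top centre of one rim post, the one at 22.5 degrees from the turntable's x axis. All eight are alike: upright round wooden dowels fixed in the disc, 12 mm diameter, 50 mm tall, tops 90 mm above the table, centres 130 mm from the turning axis, 45 degrees apart.
- cactus: Little ceramic cactus: ribbed column with two short upturned arms (62 mm across) in a round planter (50 mm wide), 74 mm tall, about 110 g, loose on the turntable about 62 mm from the axis, in one of four places, at 0, 90, 180 or 270 degrees from the turntable's x axis (4 mm either way), so midway between two posts. Origin: centre of its underside.
- bud_vase: Bystander: ceramic bud vase with narrow neck, 54 mm wide, 72 mm tall, loose on the turntable in another of the four places. Origin: centre of its underside.
- lidded_jar: Bystander: ceramic jar with a lid and round button on it, 54 mm wide, 61 mm tall, loose on the turntable in another of the four places. Origin: centre of its underside.
- little_bowl: Bystander: small open ceramic bowl, 58 mm wide, 34 mm tall, loose on the turntable in another of the four places. Origin: centre of its underside.
- big_bowl: Bystander: open ceramic bowl, 110 mm wide, 50 mm tall, loose on the table to the right of the turntable. Origin: centre of its underside.
There are look-alikes about, which are no part of the job. What is shaped like the cactus but yellow is not meant.

How it is judged:
At the end, for the whole second after the job is handed in: The cactus is at the front, its centre within 14 mm sideways of the line from the turning axis through the middle of the card (13 degrees); turntable at rest (under 0.05 rad/s); its four pots upright (0.15 rad) in their places (62 +-18 mm from the axis); bowl on the table within 20 mm of its start (y of cactus in the frame of stand between -0.014 and 0.014 m and x of cactus in the frame of stand above 0.04 m and angular speed of turntable below 0.05 rad/s and horizontal distance between cactus and turntable between 0.044 and 0.08 m and angle between each of cactus, bud_vase, lidded_jar, little_bowl's own z axis and vertical below 0.15 rad and height (world z) of cactus between 0.035 and 0.045 m and horizontal distance between bud_vase and turntable between 0.044 and 0.08 m and height (world z) of bud_vase between 0.035 and 0.045 m and horizontal distance between lidded_jar and turntable between 0.044 and 0.08 m and height (world z) of lidded_jar between 0.035 and 0.045 m and horizontal distance between little_bowl and turntable between 0.044 and 0.08 m and height (world z) of little_bowl between 0.035 and 0.045 m and distance of big_bowl from where it was at the start of the episode below 0.02 m); the robot touches nothing.
It fails at once if a pot was lifted (height (world z) of any of cactus, bud_vase, lidded_jar, little_bowl above 0.055 m or height (world z) of big_bowl above 0.015 m).
It fails at once if a pot was touched or pushed by the robot (contact force between any of the fingers, the arm and cactus above 0.5 N or contact force between any of the fingers, the arm and bud_vase above 0.5 N or contact force between any of the fingers, the arm and lidded_jar above 0.5 N or contact force between any of the fingers, the arm and little_bowl above 0.5 N or contact force between any of the fingers, the arm and big_bowl above 0.5 N).
It fails at once if a pot was tipped or came off its place on the turntable (angle between any of cactus, bud_vase, lidded_jar, little_bowl's own z axis and vertical above 0.35 rad or horizontal distance between any of cactus, bud_vase, lidded_jar, little_bowl and turntable above 0.09 m or horizontal distance between any of cactus, bud_vase, lidded_jar, little_bowl and turntable below 0.034 m).
It fails at once if the bowl on the table was moved (distance of big_bowl from where it was at the start of the episode above 0.02 m).
It fails at once if the turntable was pushed roughly (over 25 N) or spun fast (over 3 rad/s) (contact force between the fingers and turntable above 25 N or angular speed of turntable above 3 rad/s).
It also fails if it takes over 48 s, if anything falls off the work surface, if the arm or the gripper's body presses on something with over 40 N, if the wrist force passes 120 N, or if a joint passes its speed limit or range.

## Working session

There is one attempt and no reset: what is moved stays moved. The work goes in short steps, Python scripts to look and compute and a shell command to move; the robot and the scene stay as the last step left them, time stands still between calls to the robot, and variables do not carry over. Pictures are saved under pics/ and viewed, at most 10 in all, crops included, and the job is handed in when it is done.

```bash
mkdir -p pics
cat > h.py <<'E'
import numpy as np, cv2
from rig import robot, vision, job
from scipy.spatial.transform import Rotation as R
def cam(n):
    o=robot.get_obs(); c=vision.camera(n)
    if n=="wrist":
        T=np.eye(4);T[:3,:3]=R.from_quat(o["tool_rot"]).as_matrix();T[:3,3]=o["position"]
        c["T"]=T@c["hand_eye"]
    else: c["T"]=np.array(c["cam_to_world"])
    return c
def at(c,rc,z):
    p=np.array([[[rc[1],rc[0]]]],float)
    u=cv2.undistortPoints(p,np.array(c["K"],float),np.array([c["k1"],0,0,0.]))[0,0]
    d=c["T"][:3,:3]@np.array([u[0],u[1],1]);o=c["T"][:3,3]
    return o+d*(z-o[2])/d[2]
def px(c,P):
    q=np.linalg.inv(c["T"])@np.append(P,1)
    x=q[:2]/q[2]; x=x*(1+c["k1"]*(x@x)); K=np.array(c["K"])
    return np.array([K[1,1]*x[1]+K[1,2],K[0,0]*x[0]+K[0,2]])
def save(c,n): cv2.imwrite(f"pics/{n}.png",c["frame"][:,:,::-1])
E
python3 - <<'E'
from h import *
print(robot.get_obs())
for n in("scene","side","wrist"):
    c=cam(n);save(c,n+"1");print(n,c["T"][:3,3].round(3))
    for l,z in(("cactus",.07),("first_post",.09),("big_bowl",.05),("stand",0.04),("turntable",.04),("bud_vase",.07),("lidded_jar",.07),("little_bowl",.07)):
        for d in vision.look_for(n,l)[:9]: print(l,round(d["conf"],2),np.round(d["point"]),at(c,d["point"],z).round(3))
E
```

```text
{'time': 0.0, 'q': array([-1.78495128e-01,  5.28426595e-01,  1.43389843e+00, -3.10050939e-05,
        1.18135449e+00, -1.78450402e-01]), 'joint_velocities': array([ 1.03352786e-03,  3.24835738e-05,  6.70558062e-05, -1.67352541e-03,
       -5.37681286e-04,  8.81336550e-04]), 'joint_torque': array([-5.45745443e-04, -4.40045428e+01, -1.76593530e+01,  6.32597599e-02,
        5.83207863e-02, -1.53719384e-04]), 'position': array([6.24297839e-01, 1.50519527e-04, 2.29597137e-01]), 'tool_rot': array([ 7.07118036e-01,  7.07094756e-01, -6.06890660e-04, -8.48903757e-04]), 'ft_force': array([ 0.35351858, -0.68219412,  0.40679213]), 'moment': array([ 0.05622813,  0.02198375, -0.00808032]), 'grip_force': 0.0, 'grip_width': 0.08699704177867751}
scene [1.234 0.304 1.209]
cactus 0.83 [270. 328.] [ 0.618 -0.008  0.07 ]
cactus 0.74 [230. 247.] [ 0.615 -0.214  0.07 ]
cactus 0.59 [196. 284.] [ 0.492 -0.192  0.07 ]
first_post 0.83 [294. 360.] [0.647 0.081 0.09 ]
stand 0.97 [336. 300.] [0.767 0.009 0.04 ]
bud_vase 0.83 [285. 384.] [0.592 0.112 0.07 ]
lidded_jar 0.65 [303. 354.] [0.661 0.077 0.07 ]
little_bo
[... 387 characters left out ...]
 0.015 0.04 ]
bud_vase 0.64 [189. 276.] [0.578 0.106 0.07 ]
lidded_jar 0.94 [183. 314.] [0.659 0.071 0.07 ]
little_bowl 0.74 [205. 284.] [0.546 0.038 0.07 ]
little_bowl 0.63 [199. 330.] [ 0.636 -0.005  0.07 ]
wrist [0.626 0.081 0.385]
cactus 0.87 [235. 326.] [ 0.628 -0.006  0.07 ]
cactus 0.79 [384. 299.] [ 0.598 -0.18   0.07 ]
cactus 0.42 [386. 204.] [ 0.492 -0.182  0.07 ]
first_post 0.8 [148. 303.] [0.608 0.074 0.09 ]
stand 0.77 [217. 456.] [0.764 0.005 0.04 ]
stand 0.5 [235. 326.] [ 0.628 -0.015  0.04 ]
turntable 0.72 [145. 302.] [0.604 0.076 0.04 ]
bud_vase 0.97 [102. 284.] [0.592 0.112 0.07 ]
lidded_jar 0.58 [156. 367.] [0.665 0.067 0.07 ]
little_bowl 0.62 [193. 238.] [0.545 0.033 0.07 ]
```

View pics/wrist1.png

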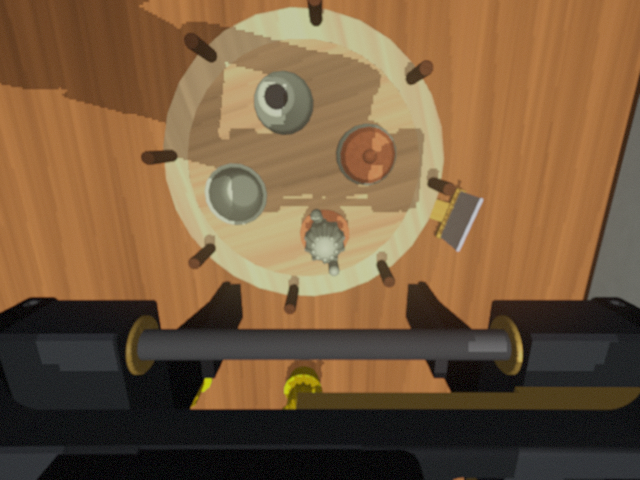

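View pics/scene1.png

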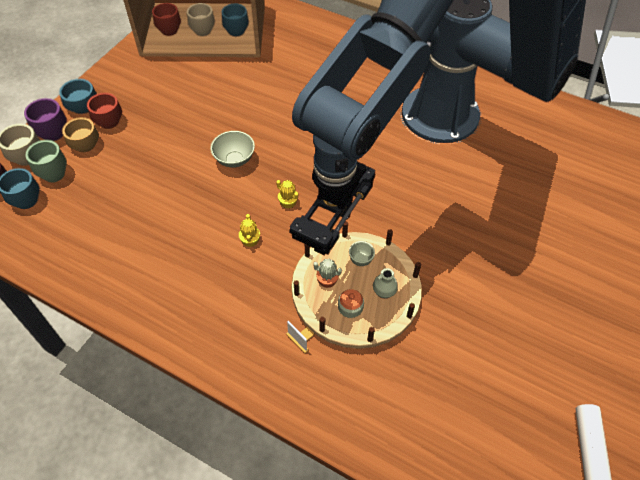

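The wrist view shows all eight posts, with tops at about (4,315), (40,191), (65,428), (157,146), (187,450), (262,195), (308,291) and (282,389). The grey cactus is at (240,324) and the card is at right, about (222,470). The two yellow decoys are on the table.

```bash
cat > m.py <<'E'
from h import *
def fit(c,tops):
    P=np.array([at(c,t,.09)[:2] for t in tops])
    from scipy.optimize import least_squares
    # axis + post phase, radius .13 known
    a0=P.mean(0)
    def f(s):
        d=P-s[:2]; a=np.arctan2(d[:,1],d[:,0]); k=np.round((a-s[2])/(np.pi/4))
        b=s[2]+k*np.pi/4
        return (d-.13*np.c_[np.cos(b),np.sin(b)]).ravel()
    s=min((least_squares(f,[*a0,p]) for p in np.arange(0,.78,.1)),key=lambda r:r.cost)
    return s.x,np.sqrt(2*s.cost/len(P)),P
E
python3 - <<'E'
from m import *
c=cam("wrist")
s,e,P=fit(c,[(40,191),(65,428),(157,146),(187,450),(262,195),(308,291),(282,389)])
print("axis",s[:2],"post phase",np.degrees(s[2]),"rms",e)
ang=lambda p:np.degrees(np.arctan2(p[1]-s[1],p[0]-s[0])),np.hypot(*(p[:2]-s[:2]))
for i in P: print(ang[0](i) if 0 else np.degrees(np.arctan2(*(i-s[:2])[::-1])).round(1))
def q(n,p): d=p[:2]-s[:2]; print(n,p.round(3),np.degrees(np.arctan2(d[1],d[0])).round(1),np.hypot(*d).round(3))
q("card top (edge ends)",at(c,(193.5,482),.06)); q("card2",at(c,(249,459),.06)); q("cardmid",at(c,(222,470),.06))
for l,z in(("cactus",.08),("bud_vase",.075),("lidded_jar",.07),("little_bowl",.06)):
    for d in vision.outline_of("wrist",l)[:3]:
        m=d["mask"]; q(l+f" {d['conf']:.2f}",at(c,np.argwhere(m).mean(0),z))
E
```

```text
axis [0.60583447 0.05427746] post phase -5.622613809623786 rms 0.0009997621938360596Traceback (most recent call last):
  File "<stdin>", line 5, in <module>
NameError: name 'p' is not defined. Did you mean: 'P'?
```

Run:
```python
from m import *
c=cam("wrist")
s,e,P=fit(c,[(40,191),(65,428),(157,146),(187,450),(262,195),(308,291),(282,389)])
def q(n,p): d=p[:2]-s[:2]; print(n,p.round(3),np.degrees(np.arctan2(d[1],d[0])).round(1),np.hypot(*d).round(3))
q("card end",at(c,(193.5,482),.06)); q("card2",at(c,(249,459),.06)); q("cardmid",at(c,(222,470),.06))
for l,z in(("cactus",.08),("bud_vase",.075),("lidded_jar",.07),("little_bowl",.06),("stand",.03)):
    for d in vision.outline_of("wrist",l)[:3]:
        m=d["mask"]; q(l+f" {d['conf']:.2f}",at(c,np.argwhere(m).mean(0),z))
th=np.radians(-95.6)
print("post",s[:2]+.13*np.array([np.cos(th),np.sin(th)]))
print("tool axes",R.from_quat(robot.get_obs()["tool_rot"]).as_matrix().round(2).tolist())
```

```text
card end [0.777 0.032 0.06 ] -7.4 0.173
card2 [ 0.762 -0.024  0.06 ] -26.7 0.175
cardmid [0.769 0.004 0.06 ] -17.1 0.171
cactus 0.95 [ 0.626 -0.006  0.08 ] -71.4 0.064
cactus 0.60 [ 0.601 -0.172  0.08 ] -91.3 0.227
cactus 0.42 [ 0.495 -0.176  0.08 ] -115.6 0.256
bud_vase 0.61 [0.591 0.111 0.075] 104.9 0.059
lidded_jar 0.94 [0.663 0.069 0.07 ] 14.5 0.059
little_bowl 0.62 [0.54  0.032 0.06 ] -161.1 0.069
little_bowl 0.29 [0.606 0.074 0.06 ] 88.5 0.019
stand 0.76 [0.766 0.003 0.03 ] -17.8 0.169
post [ 0.59311166 -0.07508581]
tool axes [[-0.0, 1.0, 0.0], [1.0, 0.0, -0.0], [-0.0, 0.0, -1.0]]
```

Run:
```python
import cv2
i=cv2.imread("pics/wrist1.png")[160:320,270:510]
cv2.imwrite("pics/crop1.png",cv2.resize(i,None,fx=3,fy=3,interpolation=2))
```

```text
(no output)
```

View pics/crop1.png

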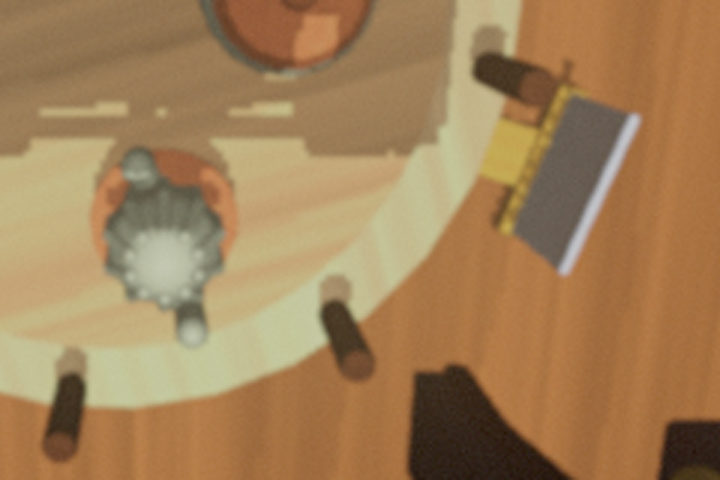

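The card's ends put the front at about −16°. The cactus is at about −72°, so the disc must turn about +56° (counter-clockwise). I'll push the post at −95.6° from behind with closed fingers.

```bash
python3 -m handwheel '[[-0.1,-0.1,0,0.02],[-0.2235,-0.223,0,0.04],[-0.2235,-0.223,0,0.06],[-0.2235,-0.223,0,0.06],[-0.2235,-0.223,0.1,0.06],[-0.2235,-0.223,0.2,0.06],[-0.2235,-0.223,0.25,0.06],[-0.2235,-0.223,0.25,0.06],[-0.2235,-0.223,0.25,0.06],[-0.2235,-0.223,0.25,0.06]]' 0
python3 - <<'E'
from h import *
c=cam("wrist");save(c,"w2")
for d in vision.look_for("wrist","first_post"): print(d)
for a in (-95.6,-140.6,-50.6):
    t=np.radians(a); print(a,px(c,[.6058+.13*np.cos(t),.0543+.13*np.sin(t),.09]).round())
E
```

```text
time: 2.53
position: [0.5596, -0.0669, 0.1565]
tool_rot: [0.827, 0.563, 0.001, 0.001]
ft_force: [0.4, 0.1, 0.2]
grip_width: 0.0283
grip_force: 0.0
{'point': [103.7, 318.7], 'conf': 0.63}
-95.6 [256. 372.]
-140.6 [240. 228.]
-50.6 [164. 499.]
```

View pics/w2.png

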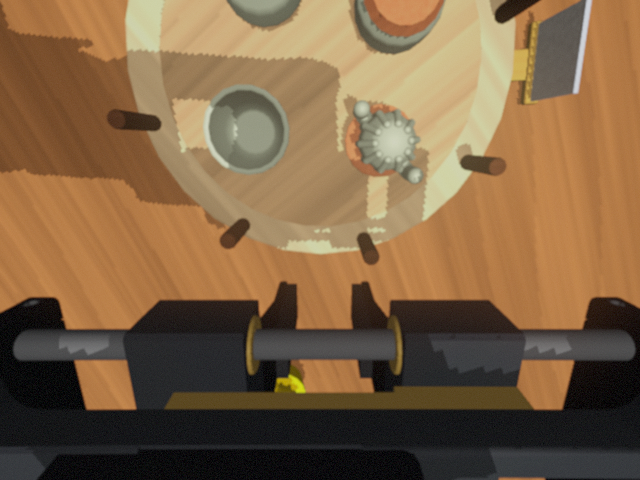

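Predicted post positions (256,372) and (240,228) match the picture. The fingers sit between those posts, so I'll finish closing, go down, then push along the arc.

```bash
python3 -m handwheel '[[0,0,0,0],[0,0,0,0],[0,0,0,0],[0,0,0.06,0],[0,0,0.12,0],[0,0,0.18,0],[0,0,0.24,0],[0,0,0.27,0],[0,0,0.27,0],[0,0,0.27,0]]' 0
python3 -m handwheel '[[0.0006,0.0227,0,-0.0083],[0.0024,0.0453,0,-0.0167],[0.0042,0.0603,0,-0.0222],[0.008,0.0827,0,-0.0306],[0.0148,0.1122,0,-0.0417],[0.0236,0.1411,0,-0.0528],[0.0344,0.1693,0,-0.0639],[0.0472,0.1967,0,-0.075],[0.0619,0.2232,0,-0.0861],[0.0784,0.2485,0,-0.0972],[0.0966,0.2727,0,-0.1083],[0.1164,0.2955,0,-0.1194],[0.1378,0.3169,0,-0.1306],[0.1548,0.3319,0,-0.1389],[0.1666,0.3415,0,-0.1444],[0.1666,0.3415,0,-0.1444],[0.1666,0.3415,0,-0.1444]]'
python3 - <<'E'
from h import *
p=robot.get_obs()["position"];d=p[:2]-[.6058,.0543];print("tool ang,r",np.degrees(np.arctan2(d[1],d[0])),np.hypot(*d))
c=cam("wrist");save(c,"w3")
def q(n,p): d=p[:2]-[.6058,.0543]; print(n,p.round(3),np.degrees(np.arctan2(d[1],d[0])).round(1),np.hypot(*d).round(3))
c2=cam("scene");save(c2,"s3")
for n,k in(("wrist",c),("scene",c2)):
  for l,z in(("cactus",.08),("bud_vase",.075),("lidded_jar",.07),("little_bowl",.06)):
    for d in vision.outline_of(n,l)[:3]: q(n+l+f" {d['conf']:.2f}",at(k,np.argwhere(d["mask"]).mean(0),z))
E
```

```text
time: 3.47
position: [0.5581, -0.067, 0.0745]
tool_rot: [0.827, 0.562, -0.0, -0.0]
ft_force: [-0.3, -0.4, 0.4]
grip_width: 0.0003
grip_force: 0.0
time: 4.88
position: [0.6725, -0.0583, 0.0758]
tool_rot: [0.497, 0.868, 0.0, 0.001]
ft_force: [0.6, -0.3, -0.1]
grip_width: -0.0001
grip_force: 0.0
tool ang,r -59.38011784976504 0.13086677142091724
wristcactus 0.69 [0.662 0.026 0.08 ] -26.8 0.063
wristcactus 0.59 [ 0.604 -0.148  0.08 ] -90.4 0.203
wristcactus 0.18 [0.63  0.017 0.08 ] -57.4 0.044
wristlidded_jar 0.85 [0.645 0.079 0.07 ] 31.5 0.046
wristlittle_bowl 0.72 [ 0.571 -0.004  0.06 ] -121.0 0.068
wristlittle_bowl 0.49 [0.629 0.018 0.06 ] -57.2 0.044
scenecactus 0.76 [ 0.622 -0.203  0.08 ] -86.4 0.258
scenecactus 0.67 [0.664 0.03  0.08 ] -22.8 0.063
scenebud_vase 0.68 [0.554 0.086 0.075] 148.0 0.061
scenelidded_jar 0.79 [0.638 0.107 0.07 ] 58.5 0.062
scenelittle_bowl 0.57 [ 0.57  -0.007  0.06 ] -120.2 0.07
```

View pics/w3.png

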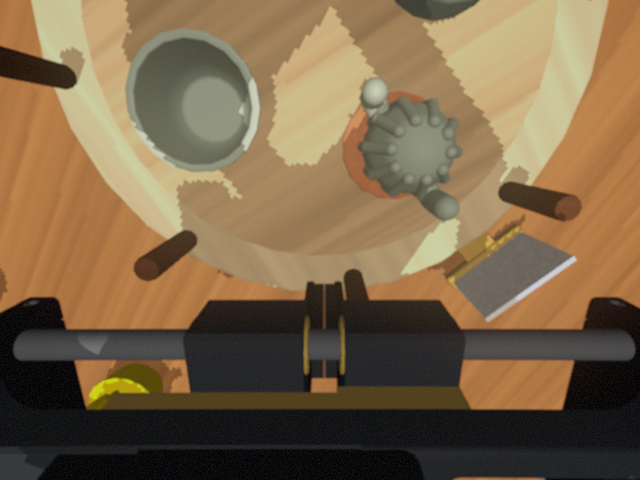

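The cactus is in place and upright, the finger is against the post at (280,355), and visible post tops are at (268,148) and (207,569).

Run:
```python
from h import *
c=cam("wrist")
for t,z in(((268,148),.09),((207,569),.09),((75,72),.04),((180,513),.04),((237,187),.04),((290,532),.06),((319,488),.06),((259,576),.06),((141,387),.055)):
    p=at(c,t,z);d=p[:2]-[.6058,.0543];print(t,p.round(3),np.degrees(np.arctan2(d[1],d[0])).round(1),np.hypot(*d).round(3))
```

```text
(268, 148) [ 0.592 -0.074  0.09 ] -96.1 0.129
(207, 569) [0.732 0.04  0.09 ] -6.5 0.127
(75, 72) [ 0.506 -0.026  0.04 ] -141.1 0.128
(180, 513) [0.732 0.046 0.04 ] -3.8 0.126
(237, 187) [ 0.59  -0.075  0.04 ] -96.9 0.13
(290, 532) [0.768 0.002 0.06 ] -18.0 0.171
(319, 488) [ 0.759 -0.025  0.06 ] -27.2 0.172
(259, 576) [0.777 0.027 0.06 ] -9.1 0.173
(141, 387) [0.658 0.027 0.055] -27.6 0.059
```

Disc has turned about 45°, with the cactus at about −27° and the front at about −17°. Push 10° more, back off, lift.

```bash
python3 -m handwheel '[[0.0006,0.0227,0,-0.0083],[0.0024,0.0453,0,-0.0167],[0.0042,0.0603,0,-0.0222],[0.0059,0.0715,0,-0.0264],[0.0066,0.0752,0,-0.0278],[0.0066,0.0752,0,-0.0278],[0.0066,0.0752,0,-0.0278],[0.0042,0.0603,0,-0.0222],[0.001,0.03,0,-0.0111],[0,0,0,0],[0,0,0,0],[0,0,-0.1,0],[0,0,-0.2,0],[0,0,-0.3,0],[-0.1,0,-0.4,0],[-0.1,0,-0.4,0],[-0.1,0,-0.4,0],[-0.1,0,-0.4,0]]'
python3 - <<'E'
from h import *
c=cam("wrist");save(c,"w4")
def q(n,p): d=p[:2]-[.6058,.0543]; print(n,p.round(3),np.degrees(np.arctan2(d[1],d[0])).round(1),np.hypot(*d).round(3))
c2=cam("scene");c3=cam("side")
for n,k in(("wrist",c),("scene",c2),("side",c3)):
  for l,z in(("cactus",.08),("bud_vase",.075),("lidded_jar",.07),("little_bowl",.06),("big_bowl",.025),("stand",.03)):
    for d in vision.outline_of(n,l)[:3]: q(n+l+f" {d['conf']:.2f}",at(k,np.argwhere(d["mask"]).mean(0),z))
E
```

```text
time: 6.93
position: [0.6864, -0.0839, 0.1941]
tool_rot: [0.497, 0.868, 0.0, -0.001]
ft_force: [-0.3, 0.1, 0.4]
grip_width: 0.0005
grip_force: 0.0
wristcactus 0.93 [0.665 0.034 0.08 ] -19.1 0.063
wristcactus 0.92 [ 0.485 -0.18   0.08 ] -117.3 0.264
wristcactus 0.86 [ 0.604 -0.196  0.08 ] -90.5 0.251
wristlidded_jar 0.93 [0.638 0.085 0.07 ] 44.2 0.045
wristlittle_bowl 0.58 [ 0.582 -0.007  0.06 ] -111.1 0.066
scenecactus 0.82 [0.669 0.039 0.08 ] -13.4 0.065
scenecactus 0.80 [ 0.624 -0.205  0.08 ] -86.0 0.26
scenebud_vase 0.87 [0.551 0.078 0.075] 157.2 0.06
scenebud_vase 0.52 [0.636 0.069 0.075] 25.4 0.033
scenelidded_jar 0.87 [0.63  0.112 0.07 ] 67.5 0.062
scenelittle_bowl 0.74 [ 0.581 -0.009  0.06 ] -111.5 0.068
scenelittle_bowl 0.42 [0.541 0.075 0.06 ] 162.5 0.068
scenebig_bowl 0.79 [ 0.411 -0.408  0.025] -112.8 0.502
scenestand 0.59 [0.767 0.008 0.03 ] -16.0 0.167
sidecactus 0.88 [0.661 0.028 0.08 ] -25.6 0.061
sidecactus 0.88 [ 0.417 -0.248  0.08 ] -121.9 0.356
sidecactus 0.87 [ 0.546 -0.266  0.08 ] -100.6 0.326
sidebud_vase 0.66 [0.548 0.071 0.075] 163.8 0.06
sidelidded_jar 0.82 [0.623 0.103 0.07 ] 70.0 0.051
sidelidded_jar 0.51 [ 0.385 -0.413  0.07 ] -115.3 0.516
sidelittle_bowl 0.76 [ 0.592 -0.005  0.06 ] -103.5 0.061
sidebig_bowl 0.71 [ 0.422 -0.387  0.025] -112.6 0.478
sidestand 0.80 [ 0.771 -0.002  0.03 ] -18.7 0.174
```

View pics/w4.png

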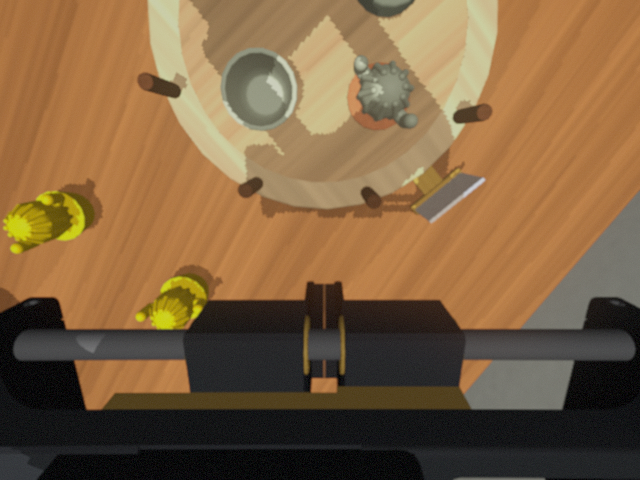

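The cactus is at about −17°, in line with the card at about −17°. All the pots in view stand, and the gripper is clear.

```bash
python3 -c "
from rig import job
print(job.hand_in())"
```

```text
the job is handed in; nothing more can be done
None
```

I turned the turntable until the cactus stood at the front, measured within about 4° of the card's middle (13° allowed). I backed the gripper clear and handed the job in; no verdict came back.

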